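# Complete the row of test cylinders in the V-nest carrier

## Robot

A 6-joint arm with a two-finger parallel gripper is mounted at the origin on a cart in front of the work surface, level with it; the furniture and walls round the work are solid. World frame = base frame: x ahead of the robot, y to its left, z up, the work surface at z = 0. Lengths are in m, angles in rad, forces in N, time in s.
With the tool pointing down it reaches from about 0.35 to 1 m from the base axis. Payload 7.1 kg.
Tool frame: the origin (TCP) lies between the finger pads; the fingertips stand 22 mm ahead of it and the grasp point (between the pads) lies 3 mm ahead of it; x points along the fingers, y is the direction in which the jaws open and shut, and the axes are right-handed (so a half turn about x gives the same grasp; the last joint's range is limited). The gripper opens to 85 mm and grips with 20 to 120 N. Pads are 22 mm wide; open, the fingers measure 114 mm over their backs; the gripper's body (76 mm by 85 mm) begins 54 mm behind the grasp point. The pads swing forward as they close: fully open they stand 13 mm farther back than shut.
Start: joints at [-1.339, 0.423, 1.63, -0, 1.089, -0.019], TCP at [0.155, -0.605, 0.253] pointing down, gripper open.
Joint ranges: [-3, 3], [-0.9, 2.11], [0.09, 2.58], [-1.31, 4.45], [0.11, 2.69], [-2.54, 2.54]. Speed limits (rad/s): [2.39, 2.39, 3.01, 3.14, 3.14, 3.14].

## Interface

Orientations are given as a rotation vector (axis times angle).
In Python, from rig import manip gives the robot as it stands. The module is installed in compiled form; this text tells all that it offers. Calls block until the motion is done:
- manip.move_to(position, orientation): joint-space move of the TCP to a pose.
- manip.servo_line(position, orientation=None, rate=0.15): straight line of the TCP; orientation=None keeps the orientation; rate is the mean speed in m/s.
- manip.set_joints(angles): joint-space move.
- manip.command_gripper(opening, f_grip=None): finger opening in m; f_grip is the grip in N (None keeps the last); returns when the fingers have stopped.
- manip.hold(seconds).
- manip.solve_ik(position, orientation): joint angles nearest the present ones, or None.
- manip.camera(name): name is "scene" or "top" or "wrist"; returns a dict with "image" (480x640x3 uint8, red, green, blue), "fx", "fy", "cx", "cy" (pixels), "cam_to_world" (4x4, takes a point from camera to world coordinates); the wrist camera has in their place "mount" (4x4, takes a point from camera to tool coordinates, whose origin is the TCP and whose axes are the tool frame's). Camera axes: x right, y down, z forward; pixel columns grow to the right and rows downward; lengths in m; the calibration is good to about 2 mm. A picture is of the moment at which its call begins: read the wrist's pose just before it. There is no depth.
A pose or a line that the arm cannot do raises manip.IKError and nothing moves.
- manip.sign_off(): hands the job in, once; it reports no verdict.
Readings, each from a call of its own:
- manip.get_time(): time.
- manip.get_joint_positions(): joint angles.
- manip.get_joint_vel(): joint speeds.
- manip.get_tau(): joint torques, N m.
- manip.get_position(): TCP position.
- manip.get_ee_rot(): TCP orientation.
- manip.get_contact_force(): force on the tool from outside, world axes, zero at the start.
- manip.get_torque(): the same for the moment, N m.
- manip.get_width(): finger opening in m.
Only numpy, scipy, OpenCV 4.12 (cv2) and the standard library are available. Lean on these libraries where they do the work, as an engineer would, in place of code of your own. Each camera call takes 0.05 s, during which the arm holds its last target. There are 200 camera calls.

## Task

Five nests stand in a row on the carrier plate: find the empty ones and stand a spare short black cylinder upright in each. Slide every cylinder that is not yet home fully back into the V of its nest, so that all five stand in one even row; leave the tall cylinder with the brass ring, the valve body and the steel dish where they are, and tip nothing over.

Things in the scene. Friction and masses are not known exactly. Their poses are not given: they have to be found in the camera images.
- carrier: Fixed dark steel plate, 124x386x8 mm, carrying five identical aluminium V-nests side by side in a straight row at 74 mm pitch (each 70 mm wide, 110 mm deep, floor 14 mm above the bench). Origin: centre of its underside. x points from the nests' open fronts into their Vs, y along the row, z up.
- nest_a_home (a point): Home point of one nest (letters do not tell the order): on its floor, below the axis of a short cylinder that is fully back in the 90 degree V. x points into the V, z up. The floor reaches 70 mm in front of the point, without a lip; 54 mm are free between two side rails, 14 mm high above the floor; the V stands 30 mm above the floor.
- nest_b_home (a point): Home point of one nest (letters do not tell the order): on its floor, below the axis of a short cylinder that is fully back in the 90 degree V. x points into the V, z up. The floor reaches 70 mm in front of the point, without a lip; 54 mm are free between two side rails, 14 mm high above the floor; the V stands 30 mm above the floor.
- nest_c_home (a point): Home point of one nest (letters do not tell the order): on its floor, below the axis of a short cylinder that is fully back in the 90 degree V. x points into the V, z up. The floor reaches 70 mm in front of the point, without a lip; 54 mm are free between two side rails, 14 mm high above the floor; the V stands 30 mm above the floor.
- nest_d_home (a point): Home point of one nest (letters do not tell the order): on its floor, below the axis of a short cylinder that is fully back in the 90 degree V. x points into the V, z up. The floor reaches 70 mm in front of the point, without a lip; 54 mm are free between two side rails, 14 mm high above the floor; the V stands 30 mm above the floor.
- nest_e_home (a point): Home point of one nest (letters do not tell the order): on its floor, below the axis of a short cylinder that is fully back in the 90 degree V. x points into the V, z up. The floor reaches 70 mm in front of the point, without a lip; 54 mm are free between two side rails, 14 mm high above the floor; the V stands 30 mm above the floor.
- short_1_mid (a point): Centre, half-way up, of one of five identical short plain black cylinders, 44 mm across, 91 mm high, about 0.4 kg, loose, upright (axis z). At the start three stand in nests (one fully back in the V, two 18 to 32 mm too far forward) and two are spares standing on the bench.
- short_2_mid (a point): Centre, half-way up, of one of five identical short plain black cylinders, 44 mm across, 91 mm high, about 0.4 kg, loose, upright (axis z). At the start three stand in nests (one fully back in the V, two 18 to 32 mm too far forward) and two are spares standing on the bench.
- short_3_mid (a point): Centre, half-way up, of one of five identical short plain black cylinders, 44 mm across, 91 mm high, about 0.4 kg, loose, upright (axis z). At the start three stand in nests (one fully back in the V, two 18 to 32 mm too far forward) and two are spares standing on the bench.
- short_4_mid (a point): Centre, half-way up, of one of five identical short plain black cylinders, 44 mm across, 91 mm high, about 0.4 kg, loose, upright (axis z). At the start three stand in nests (one fully back in the V, two 18 to 32 mm too far forward) and two are spares standing on the bench.
- short_5_mid (a point): Centre, half-way up, of one of five identical short plain black cylinders, 44 mm across, 91 mm high, about 0.4 kg, loose, upright (axis z). At the start three stand in nests (one fully back in the V, two 18 to 32 mm too far forward) and two are spares standing on the bench.
- tall_mid (a point): Centre, half-way up, of the tall black cylinder with a brass ring on top, diameter 48 mm, 137 mm high, standing loose on the bench; it does not belong in the nests.
- valve_body_mid (a point): Middle of a loose black valve body lying on the bench, 40x90x52 mm; a bystander.
- dish_mid (a point): Middle of a loose round steel dish on the bench, 67 mm across, 30 mm high; a bystander.
Mind the look-alikes: they are no part of the job. Leave any green look-alike of the part that bears short_2_mid alone.

How it is judged:
At the end, for the whole second after the job is handed in: Every nest holds one short cylinder, upright (within 0.08 rad) on the nest's floor, its axis within 7 mm of the nest's home point; the tall cylinder, valve body and dish are within 25 mm of where they started (((horizontal distance between short_1_mid and nest_a_home below 0.007 m and z of short_1_mid in the frame of nest_a_home between 0.0415 and 0.0495 m) or (horizontal distance between short_2_mid and nest_a_home below 0.007 m and z of short_2_mid in the frame of nest_a_home between 0.0415 and 0.0495 m) or (horizontal distance between short_3_mid and nest_a_home below 0.007 m and z of short_3_mid in the frame of nest_a_home between 0.0415 and 0.0495 m) or (horizontal distance between short_4_mid and nest_a_home below 0.007 m and z of short_4_mid in the frame of nest_a_home between 0.0415 and 0.0495 m) or (horizontal distance between short_5_mid and nest_a_home below 0.007 m and z of short_5_mid in the frame of nest_a_home between 0.0415 and 0.0495 m)) and ((horizontal distance between short_1_mid and nest_b_home below 0.007 m and z of short_1_mid in the frame of nest_b_home between 0.0415 and 0.0495 m) or (horizontal distance between short_2_mid and nest_b_home below 0.007 m and z of short_2_mid in the frame of nest_b_home between 0.0415 and 0.0495 m) or (horizontal distance between short_3_mid and nest_b_home below 0.007 m and z of short_3_mid in the frame of nest_b_home between 0.0415 and 0.0495 m) or (horizontal distance between short_4_mid and nest_b_home below 0.007 m and z of short_4_mid in the frame of nest_b_home between 0.0415 and 0.0495 m) or (horizontal distance between short_5_mid and nest_b_home below 0.007 m and z of short_5_mid in the frame of nest_b_home between 0.0415 and 0.0495 m)) and ((horizontal distance between short_1_mid and nest_c_home below 0.007 m and z of short_1_mid in the frame of nest_c_home between 0.0415 and 0.0495 m) or (horizontal distance between short_2_mid and nest_c_home below 0.007 m and z of short_2_mid in the frame of nest_c_home between 0.0415 and 0.0495 m) or (horizontal distance between short_3_mid and nest_c_home below 0.007 m and z of short_3_mid in the frame of nest_c_home between 0.0415 and 0.0495 m) or (horizontal distance between short_4_mid and nest_c_home below 0.007 m and z of short_4_mid in the frame of nest_c_home between 0.0415 and 0.0495 m) or (horizontal distance between short_5_mid and nest_c_home below 0.007 m and z of short_5_mid in the frame of nest_c_home between 0.0415 and 0.0495 m)) and ((horizontal distance between short_1_mid and nest_d_home below 0.007 m and z of short_1_mid in the frame of nest_d_home between 0.0415 and 0.0495 m) or (horizontal distance between short_2_mid and nest_d_home below 0.007 m and z of short_2_mid in the frame of nest_d_home between 0.0415 and 0.0495 m) or (horizontal distance between short_3_mid and nest_d_home below 0.007 m and z of short_3_mid in the frame of nest_d_home between 0.0415 and 0.0495 m) or (horizontal distance between short_4_mid and nest_d_home below 0.007 m and z of short_4_mid in the frame of nest_d_home between 0.0415 and 0.0495 m) or (horizontal distance between short_5_mid and nest_d_home below 0.007 m and z of short_5_mid in the frame of nest_d_home between 0.0415 and 0.0495 m)) and ((horizontal distance between short_1_mid and nest_e_home below 0.007 m and z of short_1_mid in the frame of nest_e_home between 0.0415 and 0.0495 m) or (horizontal distance between short_2_mid and nest_e_home below 0.007 m and z of short_2_mid in the frame of nest_e_home between 0.0415 and 0.0495 m) or (horizontal distance between short_3_mid and nest_e_home below 0.007 m and z of short_3_mid in the frame of nest_e_home between 0.0415 and 0.0495 m) or (horizontal distance between short_4_mid and nest_e_home below 0.007 m and z of short_4_mid in the frame of nest_e_home between 0.0415 and 0.0495 m) or (horizontal distance between short_5_mid and nest_e_home below 0.007 m and z of short_5_mid in the frame of nest_e_home between 0.0415 and 0.0495 m)) and angle between each of short_1_mid, short_2_mid, short_3_mid, short_4_mid, short_5_mid's own z axis and vertical below 0.08 rad and distance of each of tall_mid, valve_body_mid, dish_mid from where it was at the start of the episode below 0.025 m); the robot touches nothing.
It fails at once if a cylinder is tipped over (angle between any of short_1_mid, short_2_mid, short_3_mid, short_4_mid, short_5_mid, tall_mid's own z axis and vertical above 0.6 rad).
It fails at once if a bystander (tall cylinder, valve body, dish) is pushed or carried away (distance of any of tall_mid, valve_body_mid, dish_mid from where it was at the start of the episode above 0.05 m).
It also fails if it takes over 72 s, if anything falls off the work surface, if the arm or the gripper's body presses on something with over 40 N, if the wrist force passes 120 N, or if a joint passes its speed limit or range.

## Working session

There is one attempt and no reset: what is moved stays moved. The work goes in short steps, each a Python script; the robot and the scene stay as the last script left them, time stands still between calls to the robot, and variables do not carry over. Pictures are saved under pics/ and viewed, about 8 in all and at most 12, crops included, and the job is handed in when it is done.

```bash
mkdir -p pics; cat > a.py <<'E'
from rig import manip
import cv2,numpy as np,pickle
D={}
for n in("top","scene"):
    c=manip.camera(n); D[n]=c
    cv2.imwrite(f"pics/{n}0.png",c["image"][...,::-1])
    print(n,c["fx"],c["fy"],c["cx"],c["cy"]);print(np.round(c["cam_to_world"],4))
pickle.dump(D,open("d0.pkl","wb"))
c=manip.camera("wrist");print(np.round(c["mount"],4));print(manip.get_time(),manip.get_ee_rot(),manip.get_width())
E
python3 a.py
```

```text
top 507.3774152802823 507.3774152802823 314.4432967914076 242.42852285632006
[[-0.0251 -0.9863  0.1633  0.3514]
 [-0.9997  0.0245 -0.0057  0.0097]
 [ 0.0016 -0.1634 -0.9866  1.2396]
 [ 0.      0.      0.      1.    ]]
scene 450.27415463251083 450.27415463251083 328.1224339159221 234.66308982204478
[[-0.8741 -0.3359  0.3509  0.1519]
 [-0.4856  0.6257 -0.6105  0.6995]
 [-0.0145 -0.7041 -0.71    0.8844]
 [ 0.      0.      0.      1.    ]]
[[-4.000e-04 -2.627e-01  9.649e-01 -1.210e-01]
 [ 1.000e+00 -9.000e-04  2.000e-04 -3.000e-04]
 [ 8.000e-04  9.649e-01  2.627e-01 -6.600e-02]
 [ 0.000e+00  0.000e+00  0.000e+00  1.000e+00]]
0.15 [ 2.08833401  0.26459304 -2.08861804] 0.08558059603360203
```

View pics/top0.png

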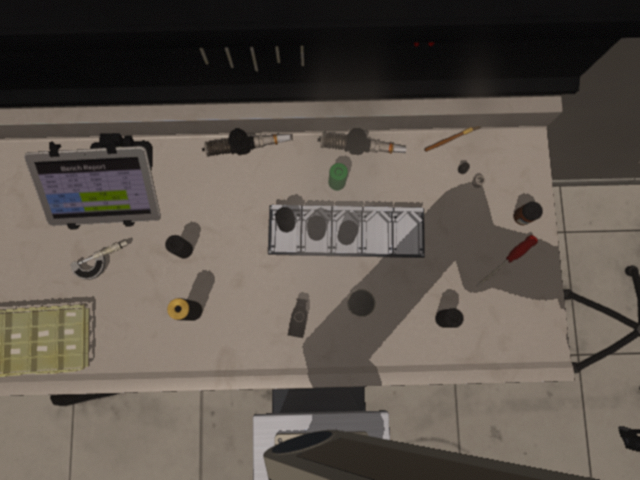

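View pics/scene0.png

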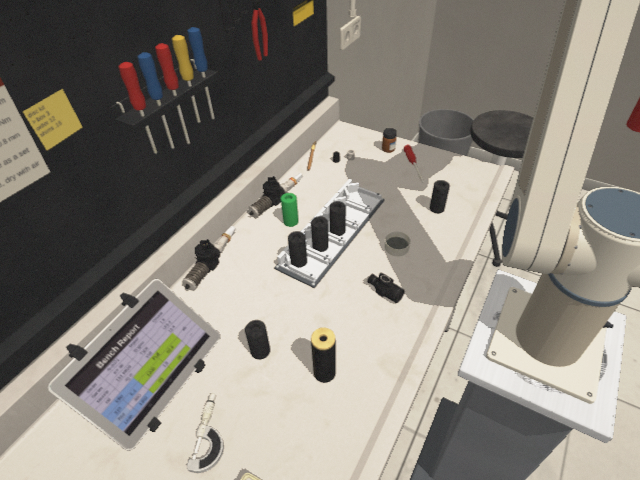

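The top view shows the carrier at (268–425, 204–257), with cylinders in its three left nests and the two right nests empty. The spares are at (180,246) and (450,318), the tall cylinder at (180,309), the dish at (361,302) and the valve at (298,317). Next I measure dark blobs and carrier edges.

```bash
cat > h.py <<'E'
from rig import manip
import cv2,numpy as np,pickle
from scipy.spatial.transform import Rotation as R
def ray(c,uv,z,T=None):
    T=c["cam_to_world"] if T is None else T
    d=T[:3,:3]@np.array([(uv[0]-c["cx"])/c["fx"],(uv[1]-c["cy"])/c["fy"],1]); o=T[:3,3]
    return o+d*(z-o[2])/d[2]
def proj(c,p,T=None):
    T=c["cam_to_world"] if T is None else T
    q=T[:3,:3].T@(np.asarray(p)-T[:3,3]); return np.array([c["cx"]+c["fx"]*q[0]/q[2],c["cy"]+c["fy"]*q[1]/q[2]])
def rv(yaw): # tool down, jaws along yaw
    x=np.array([0,0,-1.]);y=np.array([np.cos(yaw),np.sin(yaw),0]);return R.from_matrix(np.c_[x,y,np.cross(x,y)]).as_rotvec()
E
python3 - <<'E'
from h import *
c=pickle.load(open("d0.pkl","rb"))["top"]; im=c["image"]
g=(255*(im/255.)**.45).astype(np.uint8)
a=cv2.resize(g[190:270,255:440],None,fx=4.3,fy=4.3,interpolation=cv2.INTER_CUBIC)
b=np.hstack([cv2.resize(g[y-25:y+25,x-33:x+33],None,fx=4,fy=4,interpolation=cv2.INTER_CUBIC) for x,y in((180,246),(450,318),(180,309))])
w=max(a.shape[1],b.shape[1]); f=lambda i:np.pad(i,((0,0),(0,w-i.shape[1]),(0,0)))
o=np.vstack([f(a),f(b)]);cv2.imwrite("pics/c1.png",o[...,::-1]);print(o.shape)
for uv,z in(((268,257),.01),((425,257),.01),((268,204),.01),((425,204),.01),((286,218),.105),((316,226),.105),((347,229),.105),((180,246),.045),((450,318),.045),((180,309),.137)):print(uv,ray(c,uv,z).round(3))
E
```

```text
(544, 796, 3)
(268, 257) [0.522 0.117 0.01 ]
(425, 257) [ 0.512 -0.267  0.01 ]
(268, 204) [0.655 0.116 0.01 ]
(425, 204) [ 0.645 -0.275  0.01 ]
(286, 218) [0.597 0.067 0.105]
(316, 226) [ 0.577 -0.001  0.105]
(347, 229) [ 0.568 -0.072  0.105]
(180, 246) [0.548 0.323 0.045]
(450, 318) [ 0.363 -0.309  0.045]
(180, 309) [0.396 0.297 0.137]
```

View pics/c1.png

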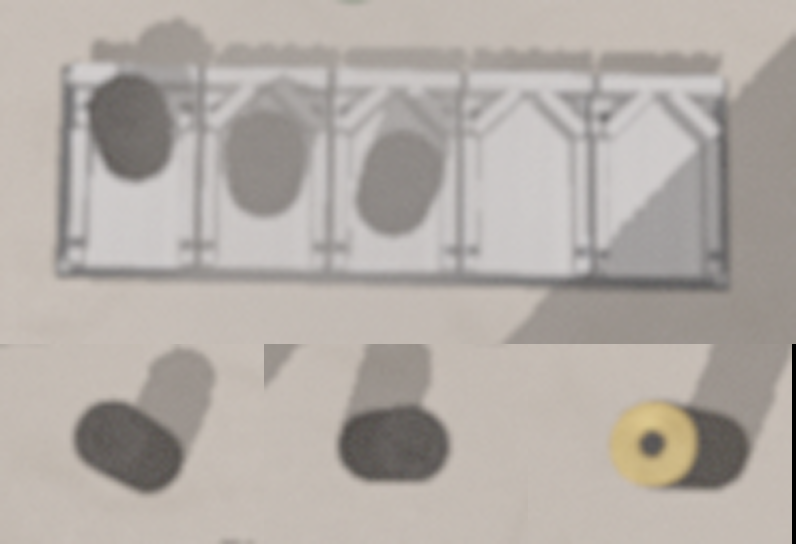

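The enlarged crop shows the row tilted about 1.5°. Nest 1 (left) looks home, nests 2 and 3 hold cylinders too far forward, and nests 4 and 5 are empty. The spares' blobs are clean. Next I move the wrist camera above the row for a closer measurement.

```bash
cat >> h.py <<'E'
def wrist(name):
    p=manip.get_position();r=manip.get_ee_rot();c=manip.camera("wrist")
    T=np.eye(4);T[:3,:3]=R.from_rotvec(r).as_matrix();T[:3,3]=p
    c["cam_to_world"]=T@c["mount"];pickle.dump(c,open(name+".pkl","wb"))
    g=(255*(c["image"]/255.)**.6).astype(np.uint8);cv2.imwrite(f"pics/{name}.png",g[...,::-1]);return c
E
python3 - <<'E'
from h import *
for p in((.57,-.08,.4),(.36,-.31,.07),(.55,.32,.07),(.6,-.23,.085)):
  for y in(-.03,-.03+np.pi):
    q=manip.solve_ik(p,rv(y));print(p,y,None if q is None else np.round(q,2))
try: manip.move_to((.57,-.15,.42),rv(-.03))
except manip.IKError: print("alt");manip.move_to((.57,-.15,.42),rv(-.03+np.pi))
c=wrist("w1");print(c["fx"],manip.get_time(),manip.get_position())
E
```

```text
(0.57, -0.08, 0.4) -0.03 [-0.16  0.21  1.58  0.    1.35 -0.13]
(0.57, -0.08, 0.4) 3.1115926535897933 None
(0.36, -0.31, 0.07) -0.03 [-0.74  0.52  2.05 -0.    0.56 -0.71]
(0.36, -0.31, 0.07) 3.1115926535897933 [-0.74  0.52  2.05 -0.    0.56  2.44]
(0.55, 0.32, 0.07) -0.03 [0.51 0.68 1.69 0.   0.77 0.54]
(0.55, 0.32, 0.07) 3.1115926535897933 None
(0.6, -0.23, 0.085) -0.03 [-0.38  0.66  1.67  0.    0.8  -0.35]
(0.6, -0.23, 0.085) 3.1115926535897933 None
428.440899611024 2.475 [ 0.56972576 -0.15083063  0.41963565]
```

View pics/w1.png

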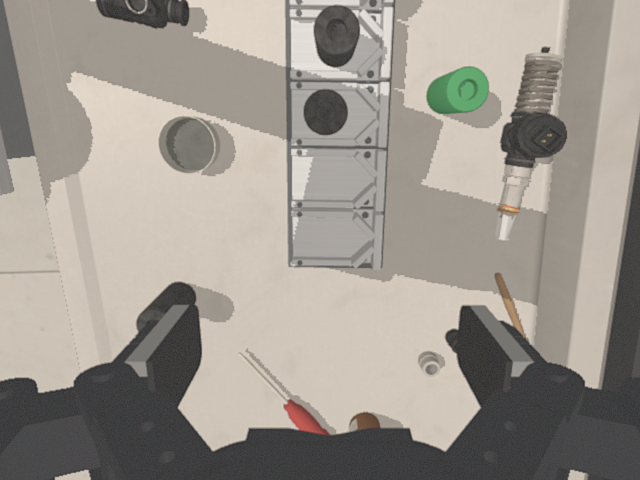

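This view shows the right part of the row, with image up = +y and right = +x. The carrier's right end is at (289,268)–(383,268), nests 4 and 5 are empty, and nest 3's cylinder is at (325,112). I take one more frame that covers the whole row and measure in it.

```bash
python3 - <<'E'
from h import *
manip.move_to((.58,0.02,.42),rv(-.03))
c=wrist("w2");print(manip.get_time())
g=cv2.imread("pics/w2.png");cv2.imwrite("pics/w2c.png",cv2.resize(g[:430,190:470],None,fx=1.39,fy=1.39,interpolation=cv2.INTER_CUBIC))
t=pickle.load(open("d0.pkl","rb"))["top"]
for c,n in((t,"top"),(c,"w2")):
  m=(c["image"].max(2)<(45 if n=="top" else 50)).astype(np.uint8)
  k,_,s,ce=cv2.connectedComponentsWithStats(m)
  for i in range(1,k):
    if 150<s[i,4]<4000:
      print(n,s[i],ce[i].round(1),"z.045",ray(c,ce[i],.0455)[:2].round(3),"z.06",ray(c,ce[i],.0595)[:2].round(3))
E
```

```text
3.2417
top [210 128  44  27 538] [238.  142.5] z.045 [0.803 0.185] z.06 [0.798 0.183]
top [ 91 133  61  33 627] [120.3 143.2] z.045 [0.809 0.475] z.06 [0.803 0.469]
top [  35  157  105   17 1045] [ 88.  164.8] z.045 [0.755 0.552] z.06 [0.75  0.545]
top [514 202  28  19 335] [529.2 211.1] z.045 [ 0.613 -0.517] z.06 [ 0.61  -0.511]
top [276 208  15  23 246] [283.  218.5] z.045 [0.609 0.077] z.06 [0.606 0.076]
top [ 53 210  97   8 385] [100.5 213.4] z.045 [0.633 0.516] z.06 [0.629 0.51 ]
top [166 236  26  22 396] [178.7 246.1] z.045 [0.548 0.326] z.06 [0.546 0.322]
top [ 564  266   76  106 1150] [609.9 319.9] z.045 [ 0.349 -0.681] z.06 [ 0.349 -0.672]
top [185 300  17  20 215] [193.6 310.3] z.045 [0.396 0.289] z.06 [0.395 0.285]
top [436 309  27  18 399] [448.9 317.8] z.045 [ 0.363 -0.306] z.06 [ 0.363 -0.302]
top [ 280  387   85   26 1849] [324.1 399.7] z.045 [ 0.187 -0.01 ] z.06 [ 0.189 -0.01 ]
top [ 51 394  62  11 373] [ 74.1 398.2] z.045 [0.204 0.557] z.06 [0.206 0.55 ]
top [619 427  21  24 342] [630.4 438. ] z.045 [ 0.086 -0.695] z.06 [ 0.09  -0.687]
top [272 431  60  22 625] [301.7 441.7] z.045 [0.097 0.043] z.06 [0.1   0.042]
top [ 303  451  202   29 1694] [405.5 470.2] z.045 [ 0.031 -0.187] z.06 [ 0.035 -0.184]
w2 [ 506    0   70   61 3025] [537.7  25. ] z.045 [0.805 0.179] z.06 [0.798 0.176]
w2 [ 330  115   43   43 1264] [350.9 136.2] z.045 [0.606 0.071] z.06 [0.605 0.071]
w2 [ 113  141   84   39 1973] [151.5 160.6] z.045 [0.378 0.051] z.06 [0.384 0.052]
w2 [141 159  17  16 189] [148.8 166.2] z.045 [0.374 0.044] z.06 [0.38  0.046]
w2 [ 311  180   40   50 1547] [330.5 205.1] z.045 [ 0.581 -0.007] z.06 [ 0.581 -0.005]
w2 [ 301  237   40   57 1808] [321.1 266. ] z.045 [ 0.567 -0.082] z.06 [ 0.567 -0.077]
w2 [ 483  238   58   65 2302] [509.8 277.1] z.045 [ 0.798 -0.104] z.06 [ 0.792 -0.098]
```

View pics/w2c.png

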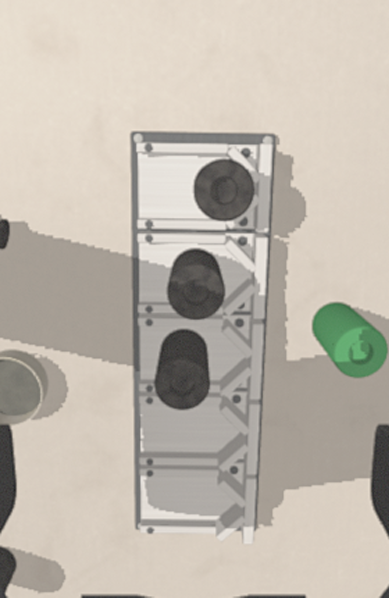

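The crop shows cylinder 1 back in its V. Cylinders 2 and 3 are forward (centres near (195,285) and (183,370) in the crop), and the two lower nests are empty. I get the row direction from the plate's corners.

```bash
python3 - <<'E'
from h import *
t=pickle.load(open("d0.pkl","rb"))["top"]
a=pickle.load(open("w1.pkl","rb"));b=pickle.load(open("w2.pkl","rb"))
f=lambda x,y:(190+x/1.39,y/1.39)
A=ray(b,f(132,133),.008);B=ray(b,f(137,528),.008);C=ray(b,f(274,134),.008)
print("w2",A,B,C,np.linalg.norm(A-B),np.linalg.norm(A-C)); d=(A-B)[:2];print("yaw",np.arctan2(-d[0],d[1]))
g=lambda x,y:(255+x/4.3,190+y/4.3)
P=[ray(t,g(*p),.008) for p in((57,274),(727,286),(66,66),(730,80))]
d=(P[0]-P[1])[:2];print("top",np.round(P,3),np.linalg.norm(d),"yaw",np.arctan2(-d[0],d[1]))
E1=ray(a,(289,268),.008);print("w1 right front",E1, ray(a,(383,268),.03))
for nm,c0,yaw in(("w2",(A+B)[:2]/2,None),("top",(P[0]+P[1])[:2]/2,None)):
  yaw=np.arctan2(*( [-(A-B)[0],(A-B)[1]] if nm=="w2" else [-d[0],d[1]]))
  x=np.array([np.cos(yaw),np.sin(yaw)]);y=np.array([-x[1],x[0]])
  print(nm,[ (c0+x*.077+y*.074*k).round(4) for k in(2,1,0,-1,-2)])
E
```

```text
w2 [0.53075152 0.11837129 0.008     ] [ 0.51385486 -0.26324695  0.008     ] [0.65131662 0.11387365 0.008     ] 0.3819921158269899 0.12064896520992532
yaw -0.044247432332290115
top [[ 0.53   0.116  0.008]
 [ 0.514 -0.265  0.008]
 [ 0.652  0.11   0.008]
 [ 0.634 -0.274  0.008]] 0.3818688919302538 yaw -0.04294020302086564
w1 right front [ 0.51299751 -0.26606269  0.008     ] [ 0.63358415 -0.26233272  0.03      ]
w2 [array([0.6058, 0.072 ]), array([ 0.6025, -0.0019]), array([ 0.5992, -0.0758]), array([ 0.596 , -0.1498]), array([ 0.5927, -0.2237])]
top [array([0.6051, 0.0702]), array([ 0.6019, -0.0037]), array([ 0.5987, -0.0776]), array([ 0.5955, -0.1516]), array([ 0.5924, -0.2255])]
```

Both cameras agree: yaw is −0.0436, the home points match within about 2 mm, and cylinder 1 lies on its computed home (0.6055, 0.071). I start with the sliding of nest 2.

```bash
cat >> h.py <<'E'
YAW=-.0436; X=np.array([np.cos(YAW),np.sin(YAW)])
H={1:(.6055,.071),2:(.6022,-.0028),3:(.599,-.0767),4:(.5958,-.1507),5:(.5925,-.2246)}
def at(xy,z): return [xy[0],xy[1],z]
def lin(xy,z,r=.15): manip.servo_line(at(xy,z),rate=r)
def grasp(xy,z,yaw=YAW):
    manip.move_to(at(xy,.2),rv(yaw)); lin(xy,z,.2)
    manip.command_gripper(.03,40); print("width",manip.get_width(),"t",manip.get_time(),"F",manip.get_contact_force().round(1))
def slide(n,s,z): # from -s mm of home back into the V, stop on force
    h=np.array(H[n]); f0=manip.get_contact_force()[:2]@X
    lin(h-X*.004 if s>.004 else h-X*s,z,.06)
    for k in np.arange(-.004,.0051,.001):
        lin(h+X*k,z,.05); f=manip.get_contact_force()[:2]@X-f0
        if f<-12: break
    print("slide end k",k,"f",f.round(1),manip.get_contact_force().round(1),"TCP",manip.get_position().round(4))
def release():
    manip.command_gripper(.085); p=manip.get_position(); lin(p[:2],.2,.2); print("t",manip.get_time())
E
python3 - <<'E'
from h import *
c=(.581,-.002); 
h=np.array(H[2]);s=(h-c)@X; xy=h-X*s
grasp(xy,.085); slide(2,s,.085); release()
E
```

```text
width 0.04327509855273029 t 5.3167 F [-2.1 -1.   5.7]
slide end k -0.003 f -13.9 [-16.    1.   22.6] TCP [ 0.595  -0.0025  0.0861]
t 7.4667
```

```bash
cat >> h.py <<'E'
def look(name):
    manip.move_to((.58,0.02,.42),rv(-.03)); c=wrist(name)
    m=(c["image"].max(2)<50).astype(np.uint8); k,_,s,ce=cv2.connectedComponentsWithStats(m)
    for i in range(1,k):
        p=ray(c,ce[i],.0595)[:2]
        if 500<s[i,4]<4000 and .5<p[0]<.66: print(name,s[i],p.round(4),{n:((p-h)@X*1000).round(1) for n,h in H.items() if abs(p[1]-h[1])<.03})
    return c
E
python3 - <<'E'
from h import *
c=look("w3");print(manip.get_contact_force().round(1))
g=cv2.imread("pics/w3.png");cv2.imwrite("pics/w3c.png",cv2.resize(g[60:430,250:430],None,fx=1.6,fy=1.6,interpolation=cv2.INTER_CUBIC))
E
```

```text
w3 [ 332  116   43   43 1281] [0.605 0.071] {1: np.float64(-0.5)}
w3 [ 324  180   41   51 1565] [ 0.5932 -0.0048] {2: np.float64(-8.9)}
w3 [ 303  238   40   58 1832] [ 0.5673 -0.0773] {3: np.float64(-31.7)}
[-0.6 -1.   0. ]
```

View pics/w3c.png

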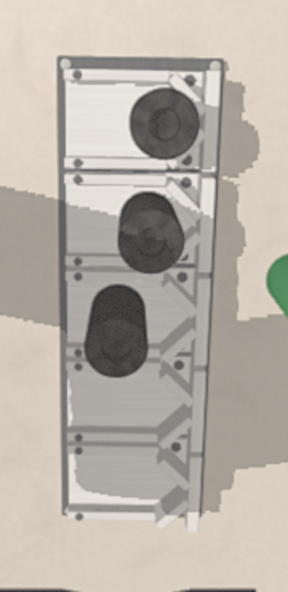

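The slide stopped on floor drag, because gripping presses the cylinder down, and cylinder 2 is still about 9 mm short. I repeat it with the cylinder lifted about 2 mm before moving.

```bash
cat >> h.py <<'E'
def home(n,zl): # cylinder held; lifted slide into V, then set down
    h=np.array(H[n]); p=manip.get_position()
    lin(p[:2],zl,.05); s=(p[:2]-h)@X; lin(h+X*s,zl,.05); manip.hold(.15); F0=manip.get_contact_force(); print("lifted F",F0.round(1),"z",manip.get_position()[2].round(4))
    lin(h-X*.004,zl,.08)
    for k in np.arange(-.003,.0061,.001):
        lin(h+X*k,zl,.03); manip.hold(.05); f=(manip.get_contact_force()-F0)[:2]@X
        if f<-10: break
    print("V at k",k.round(4),"f",f.round(1),"along",((manip.get_position()[:2]-h)@X).round(4))
    lin(manip.get_position()[:2],zl-.002,.03); print("down F",manip.get_contact_force().round(1))
E
python3 - <<'E'
from h import *
h=np.array(H[2]);grasp(h-X*.009,.086); home(2,.0885); release()
h=np.array(H[3]);grasp(h-X*.0317,.086); home(3,.0885); release()
look("w4")
E
```

```text
width 0.04341708757345336 t 10.475 F [-2.   0.9  7. ]
lifted F [ 1.2 -0.3 -4.7] z 0.0883
V at k 0.002 f -11.0 along -0.0006
down F [-6.3 -0.2  6.2]
t 14.6417
width 0.043008325032441105 t 16.2333 F [-0.7  0.6  6.7]
lifted F [-1.1 -0.3 -4.5] z 0.0883
V at k 0.003 f -13.1 along -0.0009
down F [-7.3 -0.8  5.6]
t 20.975
w4 [ 332  115   42   44 1281] [0.605  0.0709] {1: np.float64(-0.5)}
w4 [ 331  180   41   51 1549] [ 0.6006 -0.0051] {2: np.float64(-1.5)}
w4 [ 330  239   39   57 1788] [ 0.5968 -0.0799] {3: np.float64(-2.1)}
```

Cylinders 2 and 3 are now within about 2 mm of home. For the spares, I look from right above each one to get its y exactly, then grasp.

```bash
cat >> h.py <<'E'
def find(xy,name):
    manip.move_to((xy[0],xy[1]-.066,.3),rv(YAW)); c=wrist(name)
    m=(c["image"].max(2)<50).astype(np.uint8); k,l,s,ce=cv2.connectedComponentsWithStats(m)
    u=proj(c,at(xy,.091)); i=min(range(1,k),key=lambda i:np.hypot(*(ce[i]-u))+1e4*(s[i,4]<1000))
    (ctr,rad)=cv2.minEnclosingCircle(np.argwhere(l==i)[:,::-1].astype(np.float32))
    p=ray(c,ctr,.091); print(name,s[i],"r px",round(rad,1),"r mm",np.linalg.norm(ray(c,(ctr[0]+rad,ctr[1]),.091)-p)*1000,p.round(4)); return p[:2]
E
python3 - <<'E'
from h import *
p=find((.547,.324),"s1"); 
E
```

```text
s1 [ 296   90   57   59 2651] r px 29.6 r mm 21.94099634676498 [0.547  0.3267 0.091 ]
```

```bash
cat >> h.py <<'E'
def place(p,n):
    grasp(p,.072); lin(p,.25,.25)
    h=np.array(H[n]); e=h-X*.018
    manip.move_to(at(e,.2),rv(YAW)); print("w",manip.get_width()); lin(e,.13,.2); lin(e,.089,.06)
    print("in nest F",manip.get_contact_force().round(1)); home(n,.0885); release()
E
python3 - <<'E'
from h import *
place((.547,.3267),4)
c=wrist("p4"); print(manip.get_time())
p=find((.363,-.306),"s2")
E
```

```text
width 0.0431152461719585 t 24.875 F [-2.2 -0.2  6.3]
w 0.04312070840892917
in nest F [ 0.2 -0.5 -3.9]
lifted F [-0.8  0.4 -3.8] z 0.0885
V at k 0.003 f -11.9 along -0.001
down F [-7.6  1.6  6.6]
t 33.4
33.45
s2 [ 296   92   58   59 2672] r px 29.5 r mm 21.889112895583647 [ 0.3628 -0.3034  0.091 ]
```

```bash
python3 - <<'E'
from h import *
place((.3628,-.3034),5)
manip.move_to((.57,-.15,.42),rv(-.03)); c=wrist("e1")
m=(c["image"].max(2)<50).astype(np.uint8); k,_,s,ce=cv2.connectedComponentsWithStats(m)
for i in range(1,k):
    p=ray(c,ce[i],.0595)[:2]
    if 500<s[i,4]<4000 and .5<p[0]<.66: print(s[i],p.round(4),{n:((p-h)@X*1000).round(1) for n,h in H.items() if abs(p[1]-h[1])<.03})
# same check from the side: arm clear, take top/scene
manip.set_joints([-1.339,.423,1.63,0,1.089,-.019])
im=[manip.camera(n)["image"] for n in("top","scene")]
g=[(255*(i/255.)**.6).astype(np.uint8) for i in im]
a=cv2.resize(g[0][130:350,130:490],(800,489))
b=cv2.resize(g[1][120:400,220:480],None,fx=2,fy=2)
cv2.imwrite("pics/e_top.png",a[...,::-1]);cv2.imwrite("pics/e_scene.png",b[...,::-1])
print(manip.get_time(),manip.get_contact_force().round(1))
E
```

```text
width 0.04311079969643001 t 36.5833 F [-1.2 -0.4  7.4]
w 0.04297650466313528
in nest F [-0.7 -0.7 -4.5]
lifted F [-0.7 -0.2 -3.2] z 0.0885
V at k 0.002 f -11.0 along -0.001
down F [-5.7  1.8  3.6]
t 43.9583
[ 336    6   46   62 2121] [0.6018 0.0021] {2: np.float64(-0.6)}
[ 334   91   45   46 1570] [ 0.5992 -0.0746] {3: np.float64(0.1)}
[ 333  162   42   49 1611] [ 0.594  -0.1527] {4: np.float64(-1.7)}
[ 332  222   40   55 1771] [ 0.5904 -0.227 ] {5: np.float64(-2.0)}
47.3083 [-0.4  0.2 -0. ]
```

View pics/e_top.png

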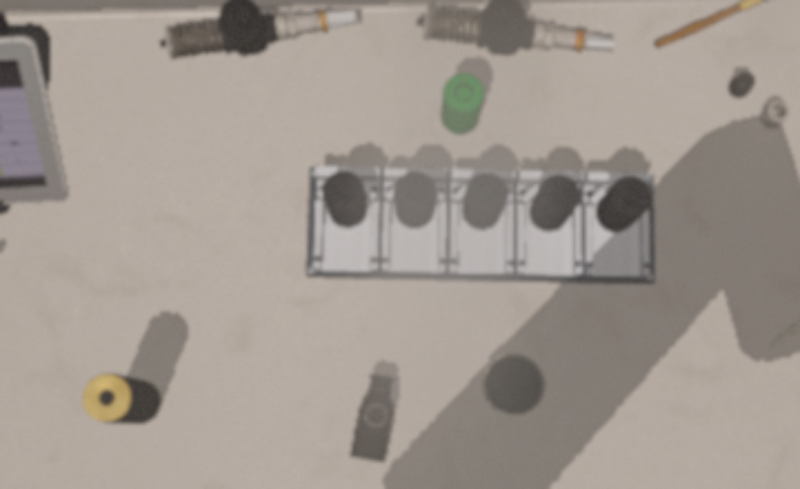

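View pics/e_scene.png

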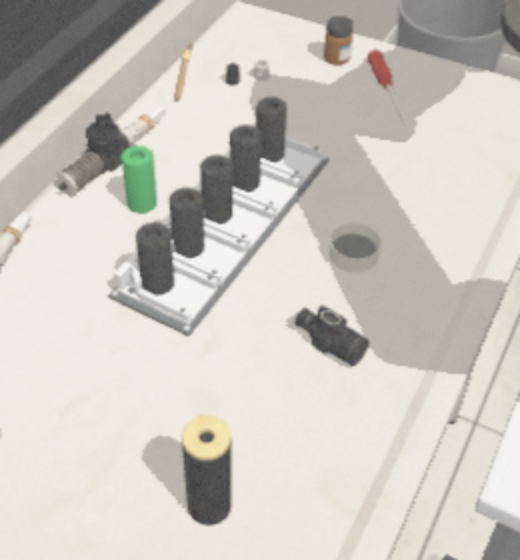

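Both pictures show five upright cylinders in one even row. In the top crop they run from (346,198) to (624,203). The tall cylinder, valve, dish and green part are unmoved. I hand the job in.

```bash
python3 -c "
from rig import manip
manip.sign_off()"
```

```text
the job is handed in; nothing more can be done
```

All five nests now hold a short black cylinder, standing upright and back in its V, and the job is handed in; sign-off reports no verdict.

**What I did:** I slid the cylinders in nests 2 and 3 (counting from +y) back home, and stood the two spares in the empty nests 4 and 5. Nest 1 was already home, so I left it alone.

**Last checks:**
- **Position:** along the V direction, all five measured within about 2 mm of my computed home points; the limit is 7 mm. Sideways, nest 2 read about 5 mm off in the last wrist view, on the opposite side from the earlier view (about 2 mm off). The blob centroid shifts with viewing angle, and the V centres the cylinder.
- **Contact with the V:** the four cylinders I moved each met the V with 11–13 N.
- **Bystanders:** the tall cylinder, valve body, dish and green look-alike look unmoved in the final top and scene pictures. I judged this by eye and did not measure it.
- **Time and contact:** the clock read 47 s of the 72 s allowed, with the arm back at its start pose and touching nothing.

**What went wrong:** the first slide of nest 2 stopped 9 mm short because gripping pressed the cylinder onto the floor. I redid it with the cylinder lifted about 2 mm, and used that method for the rest.

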